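# Steady the photo turntable by screwing its corner foot down

### The job

The white product turntable has one adjustable corner foot that hangs clear of the blue glide disc below it. Turn the foot's handwheel clockwise (seen from above) until the foot just touches the disc and bears on it lightly, without jacking it down hard; then let go. Leave the glide discs, the jar on the turntable and the brush where they are.

Things in the scene. Friction and masses are not known exactly. Their poses are not given: they have to be found in the camera images.
- stage: White box turntable stage, fixed, 340 x 360 mm, its top 100 mm and its round white turntable (320 mm across) 116 mm above the table. A dark bracket on its -y side (top at 84 mm, brass bush to 94 mm) carries the adjustable foot. Origin: on the table (z = 0), on the foot's upright screw axis; in its own axes the box is centred at x = +80, y = +290 mm.
- foot_screw: The adjustable foot, rigid with its rod and handwheel: black round foot 76 mm across on a 16 mm upright screw. Origin: centre of the foot's underside, 18 to 24 mm above the table at the start; x axis points from the screw axis to the red handle. Clockwise from above lowers it 12 mm a turn; touching takes about half a turn to one and a half turns. It stays where it is left.
- handle (a point): Centre of the red upright handle, 24 mm across, 55 mm tall (this point is half-way up), 52 mm out from the screw axis and 145 mm above the foot's underside. It spins freely on its own pin, as crank handles do, and can be pushed round from behind by closed fingers.
- disc_a: One of three loose blue glide discs, 110 mm across. They are 6, 9 and 12 mm thick and any of the three may lie under the foot, the other two being spares on the table to the side. Origin: centre of its underside.
- disc_b: Another of the three blue glide discs, see disc_a.
- disc_c: Another of the three blue glide discs, see disc_a.
- product_mid (a point): Amber jar with a brass cap, 68 mm across, 130 mm tall, standing on the turntable (its top 246 mm above the table); this point is at its centre. To be left alone.
- brush: Brush 180 mm long lying on the table to the side. To be left alone.
- wheel (a point): Centre of the flat top of the foot's aluminium handwheel (140 mm across, 12 mm thick), on the screw axis, 113 mm above the foot's underside; a hub 32 mm across stands 7 mm higher. The free screw drags about 2 N at the handle. Once the foot touches the disc, friction soon makes it harder: a push of about 7 N at the handle means a light, good contact; 0.4 rad beyond first touch is too hard.
There are look-alikes about, which are no part of the job. Leave any grey or pink look-alike of the disc_b alone.

How it is judged:
By the outcome, as a careful person would: the job done as asked, in the order asked, and still so for the second after the job is handed in, with the robot touching nothing.
It also fails if it takes over 72 s, if anything falls off the work surface, if the arm or the gripper's body presses on something with over 40 N, if the wrist force passes 120 N, or if a joint passes its speed limit or range.

### The arm

A 6-joint arm with a two-finger parallel gripper is mounted at the origin on the work surface. World frame = base frame: x ahead of the robot, y to its left, z up, the work surface at z = 0. Lengths are in mm, angles in rad, forces in N, time in s.
With the tool pointing down it reaches from about 275 to 750 mm from the base axis. Payload 10.2 kg.
Tool frame: the origin (TCP) lies at the very end of the fingers, on their centre line; the grasp point (between the pads) lies 19 mm behind it; x points along the fingers, y is the direction in which the jaws open and shut, and the axes are right-handed (so a half turn about x gives the same grasp; the last joint's range is limited). The gripper opens to 85 mm and grips with 20 to 120 N. Pads are 22 mm wide; open, the fingers measure 114 mm over their backs; the gripper's body (76 mm by 85 mm) begins 54 mm behind the grasp point. The pads swing forward as they close: fully open they stand 13 mm farther back than shut.
Start: joints at [-1.486, 0.313, 1.498, -0, 1.331, -0.223], TCP at [159.043, -500.337, 231.294] pointing down, gripper open.
Joint ranges: [-2.94, 2.94], [-0.97, 2.17], [0.19, 2.56], [-1.23, 4.37], [0.02, 3.11], [-2.88, 2.88]. Speed limits (rad/s): [2.39, 2.39, 3.01, 3.14, 3.14, 3.14].

### API

Orientations are given as a unit quaternion [w, x, y, z].
In Python, from rig import ctrl, viewer, order gives the robot as it stands. The module is installed in compiled form; this text tells all that it offers.
- The arm moves only by the tool carry_out, never from a script. Its argument "deltas" is a list of rows, each a list of 7 numbers: the gripper command: -1 is fully open, 1 is shut, values between are in proportion, then the shift along the tool's x, y, z in mm, then the turn, a rotation vector about the tool's x, y, z in degrees. A call has exactly 5 rows; each row is the pose to reach, as a shift and turn from the pose commanded when the call began, along the tool's axes at that moment; what a row does not reach only later rows make up. A row lasts 1/8 s, in which the tool goes at most 62.5 mm and 10.7 degrees, less where a joint would pass 70% of its speed; a pose out of reach is approached as far as the arm can. A call with a gripper value outside its range is refused whole. The fingers move at their own pace and stop on an object; "newtons" is the grip in N (left out, the last holds). Time passes only in rows, so rows that repeat a pose let the fingers close, or fill a call up. It gives the time, the measured TCP pose, the force and the opening at its end, in the units of the state.
- ctrl.sense(): the state, without advancing time (a new reading comes with each control period).
- viewer.capture(name): name is "side" or "top"; returns the picture (400x640x3 uint8, red, green, blue); there is no depth.
- viewer.calibration(name): a dict with "fx", "fy", "cx", "cy" (pixels), "k1" (the pictures are not rectified: a ray, as slopes to the right and down, at radius r is drawn at 1 + k1 r^2 times it, then the intrinsics apply), "xyz" and "attitude" of the camera in the world. Camera axes: x right, y down, z forward; pixel columns grow to the right and rows downward; lengths in mm; the calibration is good to about 2 mm. A picture is of the moment at which its call begins. calibration takes no time and is no camera call.
- order.finish_job(): hands the job in, once; it reports no verdict.
The state is a dict: "time_s": time; "joints": joint angles; "dq": joint speeds; "tau": joint torques, N m; "eef_pos": TCP position; "ee_rot": TCP orientation; "force": force on the tool from outside, world axes, zero at the start; "wrist_torque": the same for the moment, N m; "grip_width": opening from 0.0 (shut) to 1.0 (fully open).
Only numpy, scipy, OpenCV 4.12 (cv2) and the standard library are available. Lean on these libraries where they do the work, as an engineer would, in place of code of your own. Each camera call takes 0.05 s, during which the arm holds its last target. There are 200 camera calls.

## Working session

There is one attempt and no reset: what is moved stays moved. The work goes in short steps, Python scripts to look and compute and a tool call to move; the robot and the scene stay as the last step left them, time stands still between calls to the robot, and variables do not carry over. Pictures are saved under pics/ and viewed, about 8 in all and at most 12, crops included, and the job is handed in when it is done.

Besides the shell and the picture viewer there is one more tool, called after "Call:" by a JSON object that holds its "op" and its "data", one argument or row to a line. carry_out: Moves the arm, as the interface text tells. Its arguments: {"type":"object","properties":{"deltas":{"type":"array"},"newtons":{"type":"number"}},"required":["deltas"]}

```bash
mkdir -p pics; cat > h.py <<'E'
import numpy as np, cv2
from scipy.spatial.transform import Rotation as R
from rig import ctrl, viewer, order
def cal(n):
    c=viewer.calibration(n); q=np.array(c["attitude"],float)
    M=q if q.shape==(3,3) else R.from_quat(q,scalar_first=True).as_matrix()
    return c,M,np.array(c["xyz"],float)
def px(n,p):
    c,M,t=cal(n); v=M.T@(np.array(p,float)-t); s=v[:2]/v[2]; s=s*(1+c["k1"]*(s@s)); return s*[c["fx"],c["fy"]]+[c["cx"],c["cy"]]
def at(n,u,v,z):
    c,M,t=cal(n); d=(np.array([u,v])-[c["cx"],c["cy"]])/[c["fx"],c["fy"]]; s=d.copy()
    for _ in range(20): s=d/(1+c["k1"]*(s@s))
    r=M@np.array([s[0],s[1],1]); return t+r*(z-t[2])/r[2]
def snap(n,f): 
    im=viewer.capture(n)[:,:,::-1].copy(); cv2.imwrite(f"pics/{f}.png",im); return im
E
python3 - <<'E'
from h import *
a=snap("top","t0");b=snap("side","s0")
for n in("top","side"): print(viewer.calibration(n))
print(ctrl.sense())
E
```

```text
{'fx': 465.4996664590951, 'fy': 465.4996664590951, 'cx': 324.59697480182126, 'cy': 201.6294653949751, 'k1': -0.03950897138649111, 'xyz': array([ 345.51929382,  -57.24632067, 1305.81991762]), 'attitude': array([ 0.04871513, -0.69848935,  0.71181563, -0.05529893])}
{'fx': 477.4161042525683, 'fy': 477.4161042525683, 'cx': 316.9288447332655, 'cy': 193.79015237867338, 'k1': 0.0165145854440938, 'xyz': array([  254.19872731, -1031.28555095,  1340.07167212]), 'attitude': array([-0.34080077,  0.93092375, -0.12241296,  0.04744334])}
{'time_s': 0.1, 'joints': array([-1.48641149e+00,  3.13403590e-01,  1.49836599e+00, -4.55709943e-05,
        1.33095577e+00, -2.23419144e-01]), 'dq': array([-0.00105431,  0.00026362, -0.00405184, -0.00086305, -0.00022511,
       -0.00021778]), 'tau': array([ 3.06231916e-03, -4.12902725e+01, -2.60139871e+01, -2.07722319e-04,
        3.01442662e-03,  1.33251208e-05]), 'eef_pos': array([ 159.00596322, -500.10809917,  230.78557116]), 'ee_rot': array([ 0.10799923,  0.6987606 ,  0.10880041, -0.69873619]), 'force': array([-0.70557968, -0.11107517, -0.76790641]), 'wrist_torque': array([0.01918558, 0.01103021, 0.01432826]), 'grip_width': 1.0005966165935583}
```

View pics/t0.png

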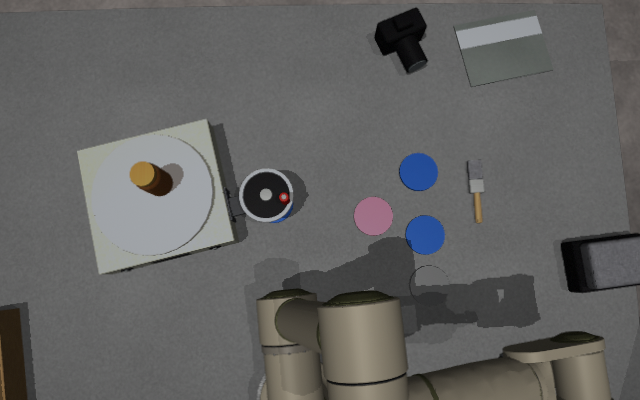

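View pics/s0.png

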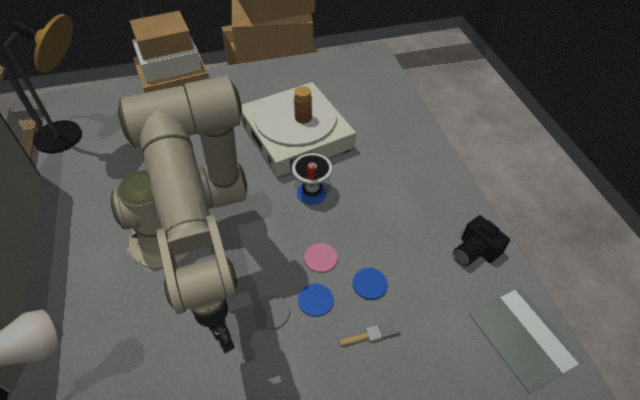

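The top view shows the stage at left, with the handwheel at about (266,195) and its red handle at about (284,198). The blue spares are at (419,172) and (425,235). The pink look-alike is at (373,216) and a grey one at (430,285). The only blue disc under a foot is the one peeking out at about (280,213), so I'll enlarge that area to confirm.

```bash
python3 - <<'E'
from h import *
a=cv2.imread("pics/t0.png")[155:235,215:320]; b=cv2.imread("pics/s0.png")[145:215,270:350]
a=cv2.resize(a,None,fx=5,fy=5,interpolation=2); b=cv2.resize(b,(400,350),interpolation=2)
c=np.zeros((400,400,3),np.uint8);c[:350]=b
cv2.imwrite("pics/c0.png",cv2.resize(np.hstack([a[:400],c]),(795,342) if 0 else None,fx=.86,fy=.86))
E
```

```text
(no output)
```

View pics/c0.png

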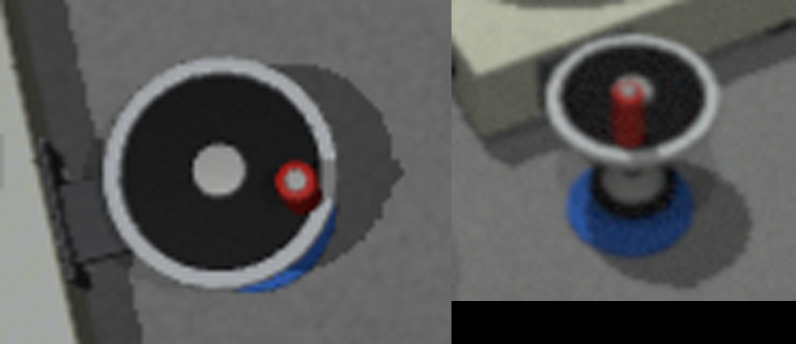

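```bash
python3 - <<'E'
from h import *
for z in (131,134,137): print(z,at("top",266.05,195,z),at("side",312.1,167.6,z), "hub",at("top",265.7,194.5,z+7))
for z in (190.5,193.5,196.5): print(z,at("top",283.8,196.9,z),at("side",311.3,165.5,z))
# stage corner check for yaw
A=at("top",209,120,100);B=at("top",234,241,100);print(A,B)
s=ctrl.sense();print(R.from_quat(s["ee_rot"],scalar_first=True).as_matrix().round(3))
E
```

```text
131 [539.51033074  79.36842069 131.        ] [541.1480091   75.10716405 131.        ] hub [539.65819067  79.44278636 138.        ]
134 [539.01495855  79.01956363 134.        ] [540.43601835  72.36193544 134.        ] hub [539.15946935  79.09164719 141.        ]
137 [538.51958637  78.67070657 137.        ] [539.7240276   69.61670683 137.        ] hub [538.66074803  78.74050801 144.        ]
190.5 [524.2285318   29.41361885 190.5       ] [526.89185029  30.60760282 190.5       ]
193.5 [523.74783769  29.18051998 193.5       ] [526.18021187  27.83641462 193.5       ]
196.5 [523.26714358  28.9474211  196.5       ] [525.46857345  25.06522641 196.5       ]
[752.17139369 236.73068045 100.        ] [425.58375032 166.08890725 100.        ]
[[-0.     0.303 -0.953]
 [ 0.001 -0.953 -0.303]
 [-1.    -0.001 -0.   ]]
```

Crop check: a blue disc lies under the black foot at about (280,213), so this wheel is the one to turn. The wheel axis is at about (539.3, 77.5) and the handle at about (524, 28), bearing about -107°. I'll grip the handle from above and crank it at constant tool orientation.

Call:
{"op": "carry_out", "data": {
  "deltas": [
    [-1,0,-37,-48,0,0,0],
    [-1,0,-75,-97,0,0,0],
    [-1,0,-112,-145,0,0,0],
    [-1,0,-150,-194,0,0,0],
    [-1,0,-187,-242,0,0,0]
  ]
}}

```text
time_s: 0.72
eef_pos: [333.7, -247.0, 231.2]
ee_rot: [0.108, 0.699, 0.108, -0.699]
force: [1.1, -0.1, -0.4]
grip_width: 1.006
```

Call:
{"op": "carry_out", "data": {
  "deltas": [
    [-1,0,-40,-52,0,0,0],
    [-1,0,-80,-104,0,0,0],
    [-1,0,-120,-155,0,0,0],
    [-1,0,-160,-206,0,0,0],
    [-1,0,-187,-242,0,0,0]
  ]
}}

```text
time_s: 1.35
eef_pos: [507.8, 4.9, 231.1]
ee_rot: [-0.109, -0.699, -0.109, 0.699]
force: [-0.1, -0.8, 1.3]
grip_width: 1.001
```

Call:
{"op": "carry_out", "data": {
  "deltas": [
    [-1,0,-10,-12,0,0,0],
    [-1,0,-19,-24,0,0,0],
    [-1,0,-19,-24,0,0,0],
    [-1,0,-19,-24,0,0,0],
    [-1,0,-19,-24,0,0,0]
  ]
}}

```text
time_s: 1.98
eef_pos: [523.9, 27.3, 231.4]
ee_rot: [0.108, 0.699, 0.108, -0.699]
force: [0.0, 0.8, 0.2]
grip_width: 0.996
```

```bash
python3 - <<'E'
from h import *
s=ctrl.sense();print(s["time_s"],s["eef_pos"],s["force"],s["joints"]);print(R.from_quat(s["ee_rot"],scalar_first=True).as_matrix().round(3))
a=snap("top","t1");b=snap("side","s1")
a=cv2.resize(a[140:240,200:330],(520,400)); b=cv2.resize(b[90:220,260:352],(280,400))
cv2.imwrite("pics/c1.png",np.hstack([a,b]))
E
```

```text
1.975 [523.85640539  27.32512154 231.44863501] [0.00973627 0.77758406 0.23457669] [-1.71400831e-01  3.11777623e-01  1.49881419e+00 -1.00218196e-04
  1.33091057e+00  1.09280448e+00]
[[ 0.     0.302 -0.953]
 [-0.    -0.953 -0.302]
 [-1.     0.    -0.   ]]
```

View pics/c1.png

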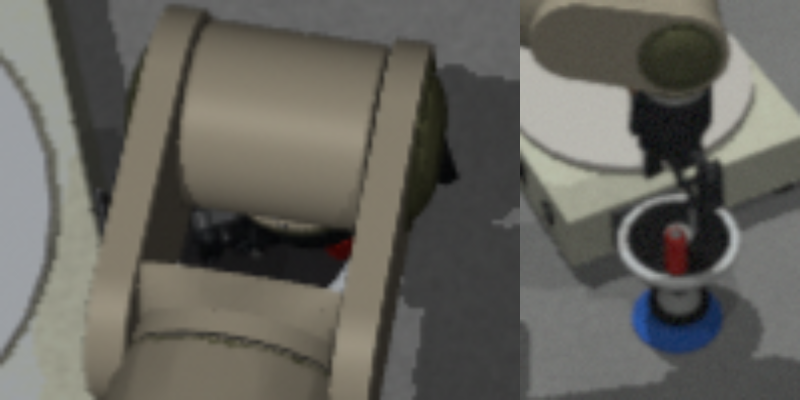

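The tool is above the handle; in the side view the fingers straddle the red handle at crop (677,240). Next I descend and grip.

Call:
{"op": "carry_out", "data": {
  "deltas": [
    [-1,25,0,0,0,0,0],
    [-1,50,0,0,0,0,0],
    [-1,65,0,0,0,0,0],
    [-1,80,0,0,0,0,0],
    [-1,80,0,0,0,0,0]
  ],
  "newtons": 30
}}

```text
time_s: 2.7
eef_pos: [523.8, 28.1, 150.6]
ee_rot: [-0.108, -0.698, -0.109, 0.699]
force: [0.7, -0.9, -0.8]
grip_width: 1.002
```

Call:
{"op": "carry_out", "data": {
  "deltas": [
    [0.3,0,0,0,0,0,0],
    [0.5,0,0,0,0,0,0],
    [1,0,0,0,0,0,0],
    [1,0,0,0,0,0,0],
    [1,0,0,0,0,0,0]
  ],
  "newtons": 30
}}

```text
time_s: 3.32
eef_pos: [524.4, 28.5, 151.8]
ee_rot: [0.108, 0.699, 0.109, -0.698]
force: [0.3, 5.1, 4.6]
grip_width: 0.27
```

Call:
{"op": "carry_out", "data": {
  "deltas": [
    [1,0,0,0,0,0,0],
    [1,0,0,0,0,0,0],
    [1,0,0,0,0,0,0],
    [1,0,0,0,0,0,0],
    [1,0,0,0,0,0,0]
  ]
}}

```text
time_s: 3.95
eef_pos: [524.4, 28.5, 151.7]
ee_rot: [0.108, 0.699, 0.109, -0.698]
force: [0.5, 6.3, 6.2]
grip_width: 0.273
```

```bash
cat >> h.py <<'E'
yt=np.array([.3025,-.9531]); zt=np.array([-.9531,-.3025])
def arc(cmd,C,r,a,z0=151.3,a0=-106.6):
    "cmd xyz commanded now; a: handle bearings in deg per row -> rows"
    for t in a:
        p=np.array([C[0]+r*np.cos(np.radians(t)),C[1]+r*np.sin(np.radians(t))]); z=z0+12*(t-a0)/360
        d=p-cmd[:2]; print([1,round(cmd[2]-z,1),round(d@yt,1),round(d@zt,1),0,0,0])
    print("cmd",[round(x,2) for x in [*p,z]])
def frc(t):
    s=ctrl.sense(); f=[s["force"]]; p=[s["eef_pos"]]
    for _ in range(3): viewer.capture("top"); s=ctrl.sense(); f.append(s["force"]); p.append(s["eef_pos"])
    f=np.mean(f,0);p=np.mean(p,0); u=np.array([np.cos(np.radians(t)),np.sin(np.radians(t))])
    print("t",s["time_s"],"pos",p.round(2),"F",f.round(1),"radial(out)",(f[:2]@u).round(2),"resist(ccw)",(f[:2]@[-u[1],u[0]]).round(2))
E
python3 -c "
from h import *
frc(-106.6)
arc([524.2,27.9,151.3],[539.3,79],52,[-111,-116,-121,-126,-126.6])"
```

```text
t 4.1 pos [524.39  28.45 151.73] F [0.6 5.8 5.7] radial(out) -5.7 resist(ccw) -1.02
[1, 0.1, np.float64(-3.5), np.float64(2.6), 0, 0, 0]
[1, 0.3, np.float64(-6.5), np.float64(6.0), 0, 0, 0]
[1, 0.5, np.float64(-9.8), np.float64(9.2), 0, 0, 0]
[1, 0.6, np.float64(-13.3), np.float64(12.0), 0, 0, 0]
[1, 0.7, np.float64(-13.7), np.float64(12.3), 0, 0, 0]
cmd [np.float64(508.3), np.float64(37.25), 150.63]
```

Call:
{"op": "carry_out", "data": {
  "deltas": [
    [1,0.1,-3.5,2.6,0,0,0],
    [1,0.3,-6.5,6.0,0,0,0],
    [1,0.5,-9.8,9.2,0,0,0],
    [1,0.6,-13.3,12.0,0,0,0],
    [1,0.7,-13.7,12.3,0,0,0]
  ]
}}

```text
time_s: 4.72
eef_pos: [508.4, 36.9, 151.1]
ee_rot: [0.109, 0.699, 0.108, -0.698]
force: [1.1, -1.3, 6.9]
grip_width: 0.271
```

```bash
python3 -c "
from h import *
frc(-126.6)
arc([508.3,37.25,150.6],[539.3,79],52,[-136,-146,-156,-166,-170])"
```

```text
t 4.875 pos [508.47  36.87 151.13] F [-0.2 -1.2  6.5] radial(out) 1.1 resist(ccw) 0.6
[1, 0.3, np.float64(-7.3), np.float64(4.4), 0, 0, 0]
[1, 0.6, np.float64(-15.7), np.float64(7.7), 0, 0, 0]
[1, 0.9, np.float64(-24.6), np.float64(9.5), 0, 0, 0]
[1, 1.3, np.float64(-33.7), np.float64(9.7), 0, 0, 0]
[1, 1.4, np.float64(-37.3), np.float64(9.4), 0, 0, 0]
cmd [np.float64(488.09), np.float64(69.97), 149.19]
```

Call:
{"op": "carry_out", "data": {
  "deltas": [
    [1,0.3,-7.3,4.4,0,0,0],
    [1,0.6,-15.7,7.7,0,0,0],
    [1,0.9,-24.6,9.5,0,0,0],
    [1,1.3,-33.7,9.7,0,0,0],
    [1,1.4,-37.3,9.4,0,0,0]
  ]
}}

```text
time_s: 5.5
eef_pos: [488.1, 69.9, 149.7]
ee_rot: [0.109, 0.699, 0.108, -0.698]
force: [0.5, -2.4, 7.0]
grip_width: 0.271
```

```bash
python3 -c "
from h import *
frc(-170)
arc([488.09,69.97,149.2],[539.3,79],52,[-182,-194,-206,-218,-225])
arc([502.53,115.77,147.35],[539.3,79],52,[-236,-247,-258,-269,-275])"
```

```text
t 5.65 pos [488.09  70.07 149.67] F [-0.5  0.4  7.1] radial(out) 0.38 resist(ccw) -0.47
[1, 0.4, np.float64(-10.6), np.float64(-2.6), 0, 0, 0]
[1, 0.8, np.float64(-20.4), np.float64(-7.3), 0, 0, 0]
[1, 1.2, np.float64(-29.0), np.float64(-13.9), 0, 0, 0]
[1, 1.6, np.float64(-36.0), np.float64(-22.2), 0, 0, 0]
[1, 1.8, np.float64(-39.3), np.float64(-27.6), 0, 0, 0]
cmd [np.float64(502.53), np.float64(115.77), 147.35]
[1, 0.4, np.float64(-3.7), np.float64(-9.2), 0, 0, 0]
[1, 0.7, np.float64(-5.6), np.float64(-19.0), 0, 0, 0]
[1, 1.1, np.float64(-5.6), np.float64(-29.0), 0, 0, 0]
[1, 1.5, np.float64(-3.7), np.float64(-38.8), 0, 0, 0]
[1, 1.7, np.float64(-1.8), np.float64(-43.9), 0, 0, 0]
cmd [np.float64(543.83), np.float64(130.8), 145.69]
```

Call:
{"op": "carry_out", "data": {
  "deltas": [
    [1,0.4,-10.6,-2.6,0,0,0],
    [1,0.8,-20.4,-7.3,0,0,0],
    [1,1.2,-29.0,-13.9,0,0,0],
    [1,1.6,-36.0,-22.2,0,0,0],
    [1,1.8,-39.3,-27.6,0,0,0]
  ]
}}

```text
time_s: 6.28
eef_pos: [502.8, 115.8, 147.8]
ee_rot: [0.109, 0.699, 0.108, -0.699]
force: [-1.0, -2.2, 6.4]
grip_width: 0.273
```

Call:
{"op": "carry_out", "data": {
  "deltas": [
    [1,0.4,-3.7,-9.2,0,0,0],
    [1,0.7,-5.6,-19.0,0,0,0],
    [1,1.1,-5.6,-29.0,0,0,0],
    [1,1.5,-3.7,-38.8,0,0,0],
    [1,1.7,-1.8,-43.9,0,0,0]
  ]
}}

```text
time_s: 6.9
eef_pos: [544.1, 130.6, 146.1]
ee_rot: [0.109, 0.699, 0.108, -0.699]
force: [-2.3, -0.1, 7.4]
grip_width: 0.271
```

```bash
cat >> h.py <<'E'
def hist(t,n=6):
    u=np.array([-np.sin(np.radians(t)),np.cos(np.radians(t))]);v=np.array([u[1],-u[0]]);o=[]
    for i in range(n):
        s=ctrl.sense();f=s["force"][:2];o.append((round(float(f@u),1),round(float(f@v),1)))
        if i<n-1: viewer.capture("top")
    print(s["time_s"],s["eef_pos"].round(1),"(resist,radial)",o, "mean",np.mean(o,0).round(2))
E
python3 -c "
from h import *
hist(-275)
arc([543.83,130.8,145.7],[539.3,79],52,[-277,-279,-281,-283,-285])
arc([552.76,129.23,145.35],[539.3,79],52,[-287,-289,-291,-293,-295])"; ls pics
```

```text
7.15 [544.4 130.5 146.2] (resist,radial) [(2.2, -0.3), (1.2, 0.6), (-1.5, -0.5), (-2.0, -0.2), (-1.6, 0.0), (-2.1, 0.8)] mean [-0.63  0.07]
[1, 0.1, np.float64(0.7), np.float64(-1.7), 0, 0, 0]
[1, 0.1, np.float64(1.5), np.float64(-3.3), 0, 0, 0]
[1, 0.2, np.float64(2.4), np.float64(-4.9), 0, 0, 0]
[1, 0.3, np.float64(3.2), np.float64(-6.5), 0, 0, 0]
[1, 0.3, np.float64(4.2), np.float64(-8.0), 0, 0, 0]
cmd [np.float64(552.76), np.float64(129.23), 145.35]
[1, 0.1, np.float64(1.0), np.float64(-1.5), 0, 0, 0]
[1, 0.1, np.float64(2.1), np.float64(-3.0), 0, 0, 0]
[1, 0.2, np.float64(3.2), np.float64(-4.4), 0, 0, 0]
[1, 0.3, np.float64(4.3), np.float64(-5.8), 0, 0, 0]
[1, 0.3, np.float64(5.5), np.float64(-7.2), 0, 0, 0]
cmd [np.float64(561.28), np.float64(126.13), 145.02]
c0.png
c1.png
s0.png
s1.png
t0.png
t1.png
```

```bash
python3 - <<'E'
from h import *
C=np.array([539.3,79]);r=52
P=lambda t:np.array([C[0]+r*np.cos(np.radians(t)),C[1]+r*np.sin(np.radians(t))])
for k in range(25):
    b=-275-15*k; print(b-15,"resist u",[round(-float(np.sin(np.radians(b-15))),2),round(float(np.cos(np.radians(b-15))),2)],
      str([[1,round(.1*i,1),round(float((P(b-3*i)-P(b))@yt),1),round(float((P(b-3*i)-P(b))@zt),1),0,0,0] for i in range(1,6)]).replace(" ",""))
E
```

```text
-290 resist u [-0.94, 0.34] [[1,0.1,1.1,-2.5,0,0,0],[1,0.2,2.4,-4.9,0,0,0],[1,0.3,3.7,-7.3,0,0,0],[1,0.4,5.2,-9.5,0,0,0],[1,0.5,6.8,-11.7,0,0,0]]
-305 resist u [-0.82, 0.57] [[1,0.1,1.7,-2.1,0,0,0],[1,0.2,3.5,-4.1,0,0,0],[1,0.3,5.5,-6.1,0,0,0],[1,0.4,7.5,-7.9,0,0,0],[1,0.5,9.6,-9.6,0,0,0]]
-320 resist u [-0.64, 0.77] [[1,0.1,2.2,-1.6,0,0,0],[1,0.2,4.5,-3.1,0,0,0],[1,0.3,6.9,-4.4,0,0,0],[1,0.4,9.3,-5.7,0,0,0],[1,0.5,11.8,-6.8,0,0,0]]
-335 resist u [-0.42, 0.91] [[1,0.1,2.5,-1.0,0,0,0],[1,0.2,5.1,-1.8,0,0,0],[1,0.3,7.8,-2.5,0,0,0],[1,0.4,10.4,-3.1,0,0,0],[1,0.5,13.1,-3.5,0,0,0]]
-350 resist u [-0.17, 0.98] [[1,0.1,2.7,-0.3,0,0,0],[1,0.2,5.4,-0.4,0,0,0],[1,0.3,8.1,-0.4,0,0,0],[1,0.4,10.9,-0.3,0,0,0],[1,0.5,13.6,0.0,0,0,0]]
-365 resist u [0.09, 1.0] [[1,0.1,2.7,0.4,0,0,0],[1,0.2,5.3,1.0,0,0,0],[1,0.3,8.0,1.7,0,0,0],[1,0.4,10.6,2.6,0,0,0],[1,0.5,13.1,3.5,0,0,0]]
-380 resist u [0.34, 0.94] [[1,0.1,2.5,1.1,0,0,0],[1,0.2,4.9,2.4,0,0,0],[1,0.3,7.3,3.7,0,0,0],[1,0.4,9.5,5.2,0,0,0],[1,0.5,11.7,6.8,0,0,0]]
-395 resist u [0.57, 0.82] [[1,0.1,2.1,1.7,0,0,0],[1,0.2,4.1,3.5,0,0,0],[1,0.3,6.1,5.5,0,0
[... 1853 characters left out ...]
,0,0],[1,0.2,-3.1,-4.5,0,0,0],[1,0.3,-4.4,-6.9,0,0,0],[1,0.4,-5.7,-9.3,0,0,0],[1,0.5,-6.8,-11.8,0,0,0]]
-605 resist u [-0.91, -0.42] [[1,0.1,-1.0,-2.5,0,0,0],[1,0.2,-1.8,-5.1,0,0,0],[1,0.3,-2.5,-7.8,0,0,0],[1,0.4,-3.1,-10.4,0,0,0],[1,0.5,-3.5,-13.1,0,0,0]]
-620 resist u [-0.98, -0.17] [[1,0.1,-0.3,-2.7,0,0,0],[1,0.2,-0.4,-5.4,0,0,0],[1,0.3,-0.4,-8.1,0,0,0],[1,0.4,-0.3,-10.9,0,0,0],[1,0.5,0.0,-13.6,0,0,0]]
-635 resist u [-1.0, 0.09] [[1,0.1,0.4,-2.7,0,0,0],[1,0.2,1.0,-5.3,0,0,0],[1,0.3,1.7,-8.0,0,0,0],[1,0.4,2.6,-10.6,0,0,0],[1,0.5,3.5,-13.1,0,0,0]]
-650 resist u [-0.94, 0.34] [[1,0.1,1.1,-2.5,0,0,0],[1,0.2,2.4,-4.9,0,0,0],[1,0.3,3.7,-7.3,0,0,0],[1,0.4,5.2,-9.5,0,0,0],[1,0.5,6.8,-11.7,0,0,0]]
```

Call:
{"op": "carry_out", "data": {
  "deltas": [
    [1,0.1,1.1,-2.5,0,0,0],
    [1,0.2,2.4,-4.9,0,0,0],
    [1,0.3,3.7,-7.3,0,0,0],
    [1,0.4,5.2,-9.5,0,0,0],
    [1,0.5,6.8,-11.7,0,0,0]
  ]
}}

```text
time_s: 7.78
eef_pos: [557.1, 127.7, 145.7]
ee_rot: [0.109, 0.699, 0.108, -0.699]
force: [-0.8, 0.6, 7.5]
grip_width: 0.269
```

Call:
{"op": "carry_out", "data": {
  "deltas": [
    [1,0.1,1.7,-2.1,0,0,0],
    [1,0.2,3.5,-4.1,0,0,0],
    [1,0.3,5.5,-6.1,0,0,0],
    [1,0.4,7.5,-7.9,0,0,0],
    [1,0.5,9.6,-9.6,0,0,0]
  ]
}}

```text
time_s: 8.4
eef_pos: [569.1, 121.5, 145.2]
ee_rot: [0.109, 0.699, 0.108, -0.699]
force: [-1.1, 1.4, 7.1]
grip_width: 0.271
```

Resistance is 1.7 N, so the screw is still free.

Call:
{"op": "carry_out", "data": {
  "deltas": [
    [1,0.1,2.2,-1.6,0,0,0],
    [1,0.2,4.5,-3.1,0,0,0],
    [1,0.3,6.9,-4.4,0,0,0],
    [1,0.4,9.3,-5.7,0,0,0],
    [1,0.5,11.8,-6.8,0,0,0]
  ]
}}

```text
time_s: 9.02
eef_pos: [579.2, 112.4, 144.7]
ee_rot: [0.109, 0.699, 0.108, -0.699]
force: [-0.3, 1.3, 6.7]
grip_width: 0.267
```

Call:
{"op": "carry_out", "data": {
  "deltas": [
    [1,0.1,2.5,-1.0,0,0,0],
    [1,0.2,5.1,-1.8,0,0,0],
    [1,0.3,7.8,-2.5,0,0,0],
    [1,0.4,10.4,-3.1,0,0,0],
    [1,0.5,13.1,-3.5,0,0,0]
  ]
}}

```text
time_s: 9.65
eef_pos: [586.5, 101.0, 144.2]
ee_rot: [0.109, 0.699, 0.108, -0.698]
force: [-0.4, 1.3, 6.6]
grip_width: 0.271
```

Call:
{"op": "carry_out", "data": {
  "deltas": [
    [1,0.1,2.7,-0.3,0,0,0],
    [1,0.2,5.4,-0.4,0,0,0],
    [1,0.3,8.1,-0.4,0,0,0],
    [1,0.4,10.9,-0.3,0,0,0],
    [1,0.5,13.6,0,0,0,0]
  ]
}}

```text
time_s: 10.28
eef_pos: [590.7, 88.0, 143.7]
ee_rot: [0.109, 0.699, 0.108, -0.698]
force: [-0.2, 1.2, 6.2]
grip_width: 0.276
```

Call:
{"op": "carry_out", "data": {
  "deltas": [
    [1,0.1,2.7,0.4,0,0,0],
    [1,0.2,5.3,1.0,0,0,0],
    [1,0.3,8.0,1.7,0,0,0],
    [1,0.4,10.6,2.6,0,0,0],
    [1,0.5,13.1,3.5,0,0,0]
  ]
}}

```text
time_s: 10.9
eef_pos: [591.3, 74.5, 143.2]
ee_rot: [0.109, 0.699, 0.108, -0.698]
force: [0.3, 2.1, 6.7]
grip_width: 0.273
```

Call:
{"op": "carry_out", "data": {
  "deltas": [
    [1,0.1,2.5,1.1,0,0,0],
    [1,0.2,4.9,2.4,0,0,0],
    [1,0.3,7.3,3.7,0,0,0],
    [1,0.4,9.5,5.2,0,0,0],
    [1,0.5,11.7,6.8,0,0,0]
  ]
}}

```text
time_s: 11.52
eef_pos: [588.5, 61.2, 142.7]
ee_rot: [0.109, 0.699, 0.108, -0.698]
force: [0.8, 0.8, 6.2]
grip_width: 0.273
```

Call:
{"op": "carry_out", "data": {
  "deltas": [
    [1,0.1,2.1,1.7,0,0,0],
    [1,0.2,4.1,3.5,0,0,0],
    [1,0.3,6.1,5.5,0,0,0],
    [1,0.4,7.9,7.5,0,0,0],
    [1,0.5,9.6,9.6,0,0,0]
  ]
}}

```text
time_s: 12.15
eef_pos: [582.3, 49.1, 142.2]
ee_rot: [0.109, 0.699, 0.108, -0.698]
force: [1.3, 0.3, 6.1]
grip_width: 0.27
```

Call:
{"op": "carry_out", "data": {
  "deltas": [
    [1,0.1,1.6,2.2,0,0,0],
    [1,0.2,3.1,4.5,0,0,0],
    [1,0.3,4.4,6.9,0,0,0],
    [1,0.4,5.7,9.3,0,0,0],
    [1,0.5,6.8,11.8,0,0,0]
  ]
}}

```text
time_s: 12.78
eef_pos: [573.1, 39.0, 141.7]
ee_rot: [0.109, 0.699, 0.108, -0.698]
force: [1.0, -0.2, 5.5]
grip_width: 0.271
```

Call:
{"op": "carry_out", "data": {
  "deltas": [
    [1,0.1,1.0,2.5,0,0,0],
    [1,0.2,1.8,5.1,0,0,0],
    [1,0.3,2.5,7.8,0,0,0],
    [1,0.4,3.1,10.4,0,0,0],
    [1,0.5,3.5,13.1,0,0,0]
  ]
}}

```text
time_s: 13.4
eef_pos: [561.7, 31.6, 141.2]
ee_rot: [0.109, 0.699, 0.108, -0.698]
force: [1.6, 0.4, 5.3]
grip_width: 0.27
```

Call:
{"op": "carry_out", "data": {
  "deltas": [
    [1,0.1,0.3,2.7,0,0,0],
    [1,0.2,0.4,5.4,0,0,0],
    [1,0.3,0.4,8.1,0,0,0],
    [1,0.4,0.3,10.9,0,0,0],
    [1,0.5,0,13.6,0,0,0]
  ]
}}

```text
time_s: 14.02
eef_pos: [548.7, 27.5, 140.7]
ee_rot: [0.109, 0.699, 0.108, -0.698]
force: [0.8, 0.0, 6.1]
grip_width: 0.273
```

Call:
{"op": "carry_out", "data": {
  "deltas": [
    [1,0.1,-0.4,2.7,0,0,0],
    [1,0.2,-1.0,5.3,0,0,0],
    [1,0.3,-1.7,8.0,0,0,0],
    [1,0.4,-2.6,10.6,0,0,0],
    [1,0.5,-3.5,13.1,0,0,0]
  ]
}}

```text
time_s: 14.65
eef_pos: [535.2, 26.8, 140.2]
ee_rot: [0.109, 0.699, 0.108, -0.698]
force: [1.3, -0.3, 5.3]
grip_width: 0.272
```

Call:
{"op": "carry_out", "data": {
  "deltas": [
    [1,0.1,-1.1,2.5,0,0,0],
    [1,0.2,-2.4,4.9,0,0,0],
    [1,0.3,-3.7,7.3,0,0,0],
    [1,0.4,-5.2,9.5,0,0,0],
    [1,0.5,-6.8,11.7,0,0,0]
  ]
}}

```text
time_s: 15.28
eef_pos: [522.0, 29.6, 139.7]
ee_rot: [0.109, 0.699, 0.108, -0.698]
force: [0.3, -1.1, 5.9]
grip_width: 0.274
```

Call:
{"op": "carry_out", "data": {
  "deltas": [
    [1,0.1,-1.7,2.1,0,0,0],
    [1,0.2,-3.5,4.1,0,0,0],
    [1,0.3,-5.5,6.1,0,0,0],
    [1,0.4,-7.5,7.9,0,0,0],
    [1,0.5,-9.6,9.6,0,0,0]
  ]
}}

```text
time_s: 15.9
eef_pos: [509.9, 35.9, 139.2]
ee_rot: [0.109, 0.699, 0.108, -0.698]
force: [0.7, -0.9, 7.1]
grip_width: 0.273
```

Call:
{"op": "carry_out", "data": {
  "deltas": [
    [1,0.1,-2.2,1.6,0,0,0],
    [1,0.2,-4.5,3.1,0,0,0],
    [1,0.3,-6.9,4.4,0,0,0],
    [1,0.4,-9.3,5.7,0,0,0],
    [1,0.5,-11.8,6.8,0,0,0]
  ]
}}

```text
time_s: 16.52
eef_pos: [499.8, 45.1, 138.7]
ee_rot: [0.109, 0.699, 0.108, -0.698]
force: [1.1, -1.3, 6.8]
grip_width: 0.273
```

Call:
{"op": "carry_out", "data": {
  "deltas": [
    [1,0.1,-2.5,1.0,0,0,0],
    [1,0.2,-5.1,1.8,0,0,0],
    [1,0.3,-7.8,2.5,0,0,0],
    [1,0.4,-10.4,3.1,0,0,0],
    [1,0.5,-13.1,3.5,0,0,0]
  ]
}}

```text
time_s: 17.15
eef_pos: [492.4, 56.5, 138.2]
ee_rot: [0.109, 0.699, 0.108, -0.698]
force: [-1.6, -1.8, 6.4]
grip_width: 0.27
```

Call:
{"op": "carry_out", "data": {
  "deltas": [
    [1,0.1,-2.7,0.3,0,0,0],
    [1,0.2,-5.4,0.4,0,0,0],
    [1,0.3,-8.1,0.4,0,0,0],
    [1,0.4,-10.9,0.3,0,0,0],
    [1,0.5,-13.6,0,0,0,0]
  ]
}}

```text
time_s: 17.77
eef_pos: [488.2, 69.4, 137.7]
ee_rot: [0.109, 0.699, 0.108, -0.699]
force: [-1.1, -3.0, 7.1]
grip_width: 0.273
```

Resistance is 2.75 N, slightly up. I'll take smaller steps.

Call:
{"op": "carry_out", "data": {
  "deltas": [
    [1,0.1,-1.4,-0.2,0,0,0],
    [1,0.1,-2.7,-0.4,0,0,0],
    [1,0.2,-4.0,-0.7,0,0,0],
    [1,0.2,-5.3,-1.0,0,0,0],
    [1,0.2,-6.7,-1.4,0,0,0]
  ]
}}

```text
time_s: 18.4
eef_pos: [487.6, 75.8, 137.6]
ee_rot: [0.109, 0.699, 0.108, -0.699]
force: [-1.0, -5.8, 7.7]
grip_width: 0.273
```

```bash
python3 -c "
from h import *
hist(-537.5,3)
C=np.array([539.3,79])
P=lambda t:C+52*np.array([np.cos(np.radians(t)),np.sin(np.radians(t))])
for k in range(12):
    b=-537.5-5*k; print(b-5,'u',[round(-float(np.sin(np.radians(b-5))),2),round(float(np.cos(np.radians(b-5))),2)],[[1,round(.033*i,1),round(float((P(b-i)-P(b))@yt),1),round(float((P(b-i)-P(b))@zt),1),0,0,0] for i in range(1,6)])
"
```

```text
18.5 [487.5  75.9 137.6] (resist,radial) [(5.7, 1.3), (3.5, 2.2), (4.4, 2.9)] mean [4.53 2.13]
-542.5 u [-0.04, -1.0] [[1, 0.0, -0.9, -0.2, 0, 0, 0], [1, 0.1, -1.7, -0.5, 0, 0, 0], [1, 0.1, -2.6, -0.8, 0, 0, 0], [1, 0.1, -3.5, -1.1, 0, 0, 0], [1, 0.2, -4.3, -1.4, 0, 0, 0]]
-547.5 u [-0.13, -0.99] [[1, 0.0, -0.8, -0.3, 0, 0, 0], [1, 0.1, -1.7, -0.7, 0, 0, 0], [1, 0.1, -2.5, -1.0, 0, 0, 0], [1, 0.1, -3.4, -1.4, 0, 0, 0], [1, 0.2, -4.2, -1.7, 0, 0, 0]]
-552.5 u [-0.22, -0.98] [[1, 0.0, -0.8, -0.4, 0, 0, 0], [1, 0.1, -1.6, -0.8, 0, 0, 0], [1, 0.1, -2.4, -1.2, 0, 0, 0], [1, 0.1, -3.2, -1.7, 0, 0, 0], [1, 0.2, -4.0, -2.1, 0, 0, 0]]
-557.5 u [-0.3, -0.95] [[1, 0.0, -0.8, -0.5, 0, 0, 0], [1, 0.1, -1.6, -0.9, 0, 0, 0], [1, 0.1, -2.3, -1.4, 0, 0, 0], [1, 0.1, -3.1, -1.9, 0, 0, 0], [1, 0.2, -3.8, -2.4, 0, 0, 0]]
-562.5 u [-0.38, -0.92] [[1, 0.0, -0.7, -0.5, 0, 0, 0], [1, 0.1, -1.5, -1.1, 0, 0, 0], [1, 0.1, -2.2, -1.6, 0, 0, 0], [1, 0.1, -2.9, -2.2, 0, 0, 0], [1, 0.2, -3.6, -2.8, 0, 0, 0]]
-567.5 u [-0.46, -0.89] [[1, 0.0, -0.7, -0.6, 0, 0, 0], [1, 0.1, -1.4, -1.2, 0, 0, 0], [1, 0.1, -2.0, -1.8,
[... 452 characters left out ...]
.74] [[1, 0.0, -0.5, -0.7, 0, 0, 0], [1, 0.1, -1.0, -1.5, 0, 0, 0], [1, 0.1, -1.5, -2.3, 0, 0, 0], [1, 0.1, -2.0, -3.0, 0, 0, 0], [1, 0.2, -2.4, -3.8, 0, 0, 0]]
-587.5 u [-0.74, -0.68] [[1, 0.0, -0.4, -0.8, 0, 0, 0], [1, 0.1, -0.9, -1.6, 0, 0, 0], [1, 0.1, -1.3, -2.4, 0, 0, 0], [1, 0.1, -1.7, -3.2, 0, 0, 0], [1, 0.2, -2.1, -4.0, 0, 0, 0]]
-592.5 u [-0.79, -0.61] [[1, 0.0, -0.4, -0.8, 0, 0, 0], [1, 0.1, -0.7, -1.7, 0, 0, 0], [1, 0.1, -1.1, -2.5, 0, 0, 0], [1, 0.1, -1.4, -3.3, 0, 0, 0], [1, 0.2, -1.7, -4.2, 0, 0, 0]]
-597.5 u [-0.84, -0.54] [[1, 0.0, -0.3, -0.9, 0, 0, 0], [1, 0.1, -0.6, -1.7, 0, 0, 0], [1, 0.1, -0.9, -2.6, 0, 0, 0], [1, 0.1, -1.1, -3.5, 0, 0, 0], [1, 0.2, -1.4, -4.3, 0, 0, 0]]
```

Contact: resistance has risen to 5.7 N and holds at about 4.5 N at rest. One more 3° nudge should reach about 7 N.

Call:
{"op": "carry_out", "data": {
  "deltas": [
    [1,0,-0.5,-0.1,0,0,0],
    [1,0,-1.1,-0.3,0,0,0],
    [1,0.1,-1.6,-0.5,0,0,0],
    [1,0.1,-2.1,-0.6,0,0,0],
    [1,0.1,-2.6,-0.8,0,0,0]
  ]
}}

```text
time_s: 19.12
eef_pos: [487.5, 78.2, 137.5]
ee_rot: [0.11, 0.699, 0.107, -0.699]
force: [-2.0, -7.6, 8.1]
grip_width: 0.272
```

```bash
python3 -c "
from h import *
hist(-540.5,3)"
```

```text
19.225 [487.5  78.3 137.5] (resist,radial) [(7.6, 1.9), (5.9, 2.6), (6.6, 2.4)] mean [6.7 2.3]
```

Resistance is 7.6 N moving and about 6.5 N held, which is a light contact. I'll let go and rise.

Call:
{"op": "carry_out", "data": {
  "deltas": [
    [0,0,0,0,0,0,0],
    [-0.5,0,0,0,0,0,0],
    [-1,0,0,0,0,0,0],
    [-1,0,0,0,0,0,0],
    [-1,0,0,0,0,0,0]
  ]
}}

```text
time_s: 19.85
eef_pos: [487.3, 79.6, 136.8]
ee_rot: [-0.108, -0.699, -0.108, 0.699]
force: [0.5, -0.7, 0.3]
grip_width: 1.001
```

Call:
{"op": "carry_out", "data": {
  "deltas": [
    [-1,-15,0,0,0,0,0],
    [-1,-35,0,0,0,0,0],
    [-1,-60,0,0,0,0,0],
    [-1,-85,0,0,0,0,0],
    [-1,-100,0,0,0,0,0]
  ]
}}

```text
time_s: 20.48
eef_pos: [487.6, 79.6, 238.9]
ee_rot: [0.109, 0.7, 0.108, -0.698]
force: [-0.4, -0.6, 0.5]
grip_width: 1.0
```

Call:
{"op": "carry_out", "data": {
  "deltas": [
    [-1,-10,25,40,0,0,0],
    [-1,-10,60,75,0,0,0],
    [-1,-10,100,110,0,0,0],
    [-1,-10,135,130,0,0,0],
    [-1,-10,165,140,0,0,0]
  ]
}}

```text
time_s: 21.1
eef_pos: [403.2, -121.5, 247.4]
ee_rot: [0.108, 0.699, 0.108, -0.699]
force: [0.4, 0.0, -0.1]
grip_width: 1.0
```

Call:
{"op": "carry_out", "data": {
  "deltas": [
    [-1,0,40,0,0,0,0],
    [-1,0,80,0,0,0,0],
    [-1,0,110,0,0,0,0],
    [-1,0,110,0,0,0,0],
    [-1,0,110,0,0,0,0]
  ]
}}

```text
time_s: 21.72
eef_pos: [436.9, -224.3, 247.0]
ee_rot: [-0.108, -0.699, -0.109, 0.699]
force: [-0.4, 0.6, -0.6]
grip_width: 0.999
```

```bash
python3 - <<'E'
from h import *
s=ctrl.sense();print(s["time_s"],s["eef_pos"],s["force"])
a=snap("top","t2");b=snap("side","s2")
c=np.zeros((400,740,3),np.uint8); c[:,:420]=cv2.resize(a[155:255,215:320],(420,400)); c[:,420:]=cv2.resize(b[135:215,280:344],(320,400)); cv2.imwrite("pics/c2.png",c)
print("handle expected top px", px("top",[487.6,78.3,179]))
d=cv2.absdiff(cv2.imread("pics/t0.png"),a).max(2)
for n,(u,v) in dict(d1=(419,172),d2=(425,235),brush=(477,190),jar=(143,173),pink=(373,216)).items(): print(n,(d[v-22:v+23,u-22:u+23]>60).sum())
E
```

```text
21.725 [ 436.94811333 -224.26917765  246.9583879 ] [-0.41633506  0.64381789 -0.56469761]
handle expected top px [264.21822754 212.84095386]
d1 189
d2 1231
brush 0
jar 0
pink 413
```

View pics/c2.png

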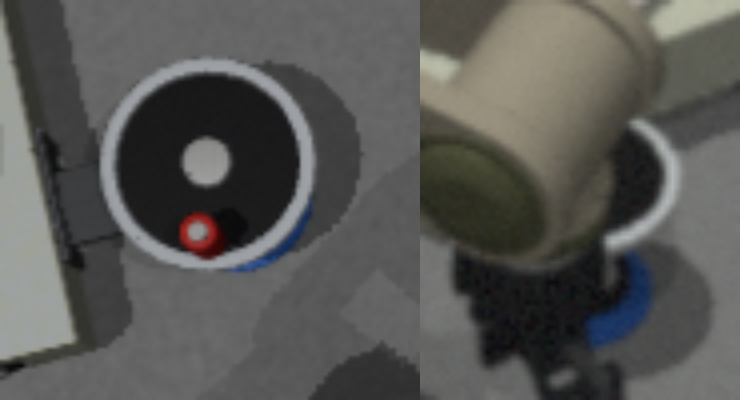

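The handle is at top pixel (265,213), against an expected (264,213), so it stayed where I left it. The blue disc under the foot has not moved and the gripper is clear. The changes at the spares and the pink disc fit the arm and its shadow, since nothing was touched there. Handing in.

```bash
python3 -c "
from rig import order; print(order.finish_job())"
```

```text
the job is handed in; nothing more can be done
None
```

I gripped the red handle from above and turned the handwheel clockwise about 434° (1.2 turns). I then let go, moved the arm clear and handed the job in at about 22 s; no verdict was reported.

- **Contact:** the screw dragged about 1–2 N while free. Resistance rose to 2.75 N, then 5.7 N, then 7.6 N while moving (about 6.5 N held), which matches the light-contact figure of about 7 N. I stopped roughly 10° (under 0.2 rad) past the first rise, well short of the 0.4 rad limit.
- **Final view:** the handle stayed where I released it, within 1 px of the expected position. The blue disc under the foot looked unmoved, and the force on the arm was about zero.
- **Other objects:** comparing the before and after pictures, nothing changed at the jar or brush. The comparison did show changes at the two spare blue discs and the pink one. I put these down to the arm and its shadow, because the gripper never came near the table there, but I did not view those discs again up close.

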